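# Lay an angle bracket on its back against two stops

## Task

Working only by pushing with the fingers, slide the upright angle bracket along the table until the edge of its foot plate bears on both stop blocks, then tip it over between the blocks onto its back, so that its upright lies flat on the table and its foot plate stands against both blocks. Keep the bracket under control of the fingers the whole way over so that it comes down gently, never letting it drop or slap down. Do not lift it off the table, and leave the other things where they are.

Things in the scene. Friction and masses are not known exactly. Their poses are not given: they have to be found in the camera images.
- stops: Two equal dark steel blocks screwed to the table (fixed). Origin: on the table, midway between their front faces, which lie at x = 0. +x: level, the way the bracket is pushed and tipped (world +y within 20 degrees); z up. Each block spans 41 to 63 mm either side of the middle, x = 0 to 26 mm, 36 mm high, with a low flange behind to x = 58. Between and behind them: bare table
- bracket: Loose aluminium L bracket, 0.25 to 0.5 kg, on its foot before the stops. Origin: middle of the heel's lower edge. At first z is up, x within 10 degrees of the stops' x. Foot plate x -90..0, y -64..64, z 0..10 mm; upright x -6..0, y -22..22, up to z 130 mm; inside corner open, no ribs. Once laid down, x points down, z along the stops' x, the origin is 10 mm before the front faces, foot 90 mm high
- bracket_com (a point): Mass centre of the bracket: at (-35, 0, 21 mm) of the bracket. So on the stops it balances when tipped about 59 degrees, and falls on from there unless something holds back the inner (upper) face of its foot plate
- bracket_top (a point): Middle of the bracket's top edge, on its outer face: at (0, 0, 130 mm) of the bracket. Lies on the table once the bracket is on its back
- bracket_face (a point): Point on the inner (upper) face of the foot plate, on its middle line, 60 mm from the heel: at (-60, 0, 10 mm) of the bracket; this face ends up on the front faces of the stops
- v_block: Steel V block 35x40x30 mm, bystander near the stops; origin at the centre of its underside
- short_sample: Turned steel cylinder, diameter 22, 34 mm high, standing; bystander near the bracket; origin at the centre of its underside
- tall_sample: Turned steel cylinder, diameter 20, 50 mm high, standing behind the stops beyond where the bracket's top comes down (about 195 mm behind the front faces); bystander; origin at the centre of its underside
- mug: Striped mug 95 mm high, bystander on the left; origin under its middle
- tape: Roll of cream tape, 98 mm across, 25 mm high, bystander on the left; origin under its middle
- bottle: White squeeze bottle with a pointed cap, diameter 54, 172 mm high, bystander on the left; origin under its middle
- calliper: Calliper 74x200x10 mm lying on the left, bystander; origin under its middle

How it is judged:
By the outcome, as a careful person would: the job done as asked, in the order asked, and still so for the second after the job is handed in, with the robot touching nothing.
It also fails if it takes over 72 s, if anything falls off the work surface, if the arm or the gripper's body presses on something with over 40 N, if the wrist force passes 120 N, or if a joint passes its speed limit or range.

## Robot

A 7-joint arm with a two-finger parallel gripper is mounted at the origin on a cart in front of the work surface, level with it; the furniture and walls round the work are solid. World frame = base frame: x ahead of the robot, y to its left, z up, the work surface at z = 0. Lengths are in m, angles in rad, forces in N, time in s.
With the tool pointing down it reaches from about 0.425 to 0.875 m from the base axis. Payload 8.4 kg.
Tool frame: the origin (TCP) lies at the very end of the fingers, on their centre line; the grasp point (between the pads) lies 19 mm behind it; y points along the fingers, z is the direction in which the jaws open and shut, and the axes are right-handed (so a half turn about y gives the same grasp; the last joint's range is limited). The gripper opens to 87 mm and grips with 3 to 60 N. Pads are 19 mm wide; open, the fingers measure 117 mm over their backs; the gripper's body (75 mm by 190 mm) begins 51 mm behind the grasp point.
Start: joints at [-1.258, 0.333, 0.04, 1.465, -0.013, 1.343, -0.059], TCP at [0.26, 0.596, 0.223] pointing down, gripper open.
Joint ranges: [-2.58, 2.58], [-0.38, 2.09], [-1.3, 1.39], [0.25, 2.4], [-1.5, 4.64], [0.08, 2.09], [-2.65, 2.65]. Speed limits (rad/s): [2.22, 2.22, 2.79, 2.79, 3.14, 3.14, 3.14].

## Interface

Orientations are given as a unit quaternion [x, y, z, w].
In Python, from workcell import bot gives the robot as it stands. The module is installed in compiled form; this text tells all that it offers.
- The arm moves only by the tool jog_arm, never from a script. Its arguments are lists of equal length, an entry for each row: "slide": the shift along the tool's x, y, z in mm, a list of three; "dr": the turn, a rotation vector about the tool's x, y, z in degrees, a list of three; "grip": the closure in counts, from 0 (fully open) to 255 (shut). In form: {"slide": [[dx, dy, dz], ...], "dr": [[wx, wy, wz], ...], "grip": [grip, ...]}. A call has 1 to 20 rows; each row is the pose to reach, as a shift and turn from the pose commanded when the call began, along the tool's axes at that moment; what a row does not reach only later rows make up. A row lasts 1/10 s, in which the tool goes at most 50 mm and 8.59 degrees, less where a joint would pass 70% of its speed; a pose out of reach is approached as far as the arm can. A call with a gripper value outside its range is refused whole. The fingers move at their own pace and stop on an object; the grip force is fixed at half the most. Time passes only in rows, so rows that repeat a pose let the fingers close. It gives the time, the measured TCP pose, the force and the opening at its end, in the units of the state.
- bot.read_state(): the state, without advancing time (a new reading comes with each control period).
- bot.get_image(name): name is "scene" or "top" or "wrist"; returns the picture (400x640x3 uint8, blue, green, red); there is no depth.
- bot.camera_info(name): a dict with "mtx" (3x3 intrinsics, pixels), "k1" (the pictures are not rectified: a ray, as slopes to the right and down, at radius r is drawn at 1 + k1 r^2 times it, then the intrinsics apply), "position" and "attitude" of the camera in the world. Camera axes: x right, y down, z forward; pixel columns grow to the right and rows downward; lengths in m; the calibration is good to about 2 mm. A picture is of the moment at which its call begins: read the wrist's pose just before it. camera_info takes no time and is no camera call; for the wrist camera it gives the pose at the moment of the call.
- bot.close_job(): hands the job in, once; it reports no verdict.
The state is a dict: "time_s": time; "joints": joint angles; "qd": joint speeds; "joint_torque": joint torques, N m; "position": TCP position; "ee_rot": TCP orientation; "wrist_force": force on the tool from outside, world axes, zero at the start; "wrist_torque": the same for the moment, N m; "width": opening from 0.0 (shut) to 1.0 (fully open).
Only numpy, scipy, OpenCV 4.12 (cv2) and the standard library are available. Lean on these libraries where they do the work, as an engineer would, in place of code of your own. Each camera call takes 0.05 s, during which the arm holds its last target. There are 200 camera calls.

## Working session

There is one attempt and no reset: what is moved stays moved. The work goes in short steps, Python scripts to look and compute and a tool call to move; the robot and the scene stay as the last step left them, time stands still between calls to the robot, and variables do not carry over. Pictures are saved under pics/ and viewed, about 8 in all and at most 12, crops included, and the job is handed in when it is done.

Besides the shell and the picture viewer there is one more tool, called after "Call:" as name(argument=value, ...), one argument or row to a line, values as JSON. jog_arm: Moves the arm, as the interface text tells. Its arguments: {"type":"object","properties":{"slide":{"type":"array"},"dr":{"type":"array"},"grip":{"type":"array"}},"required":["slide","dr","grip"]}

```bash
mkdir -p pics; cat > h.py <<'E'
import numpy as np, cv2
from scipy.spatial.transform import Rotation as R
from workcell import bot
E
python3 - <<'E'
from h import *
s=bot.read_state(); print(s['time_s'],s['position'],s['ee_rot'],s['wrist_force'],s['width'])
print(R.from_quat(s['ee_rot']).as_matrix().round(3))
for n in ['scene','top','wrist']:
    print(n,bot.camera_info(n)); cv2.imwrite(f'pics/{n}0.png',bot.get_image(n))
a=cv2.imread('pics/scene0.png');b=cv2.imread('pics/top0.png')
E
```

```text
0.0 [0.25997159 0.59522028 0.22166183] [ 0.69274255 -0.14465834  0.14447967 -0.69159768] [-0.76006431  0.11988878  0.74894886] 0.9990959083914184
[[ 0.916 -0.001  0.4  ]
 [-0.4   -0.002  0.916]
 [ 0.    -1.    -0.002]]
scene {'mtx': array([[376.48751674,   0.        , 322.85891419],
       [  0.        , 376.48751674, 203.75324194],
       [  0.        ,   0.        ,   1.        ]]), 'k1': -0.06798848761235553, 'position': array([-0.09924021,  0.65537717,  0.67729593]), 'attitude': array([-0.46430796,  0.77545728, -0.36242989,  0.22743946])}
top {'mtx': array([[412.5578104 ,   0.        , 313.8763925 ],
       [  0.        , 412.5578104 , 199.72497974],
       [  0.        ,   0.        ,   1.        ]]), 'k1': -0.06405426693439648, 'position': array([0.32675154, 0.31488605, 1.23778587]), 'attitude': array([-0.69436711,  0.71342086, -0.063495  ,  0.0696662 ])}
wrist {'mtx': array([[348.2266446 ,   0.        , 316.0335717 ],
       [  0.        , 348.2266446 , 198.41101211],
       [  0.        ,   0.        ,   1.        ]]), 'k1': -0.03383053646461558, 'position': array([0.19597066, 0.62288582, 0.38375693]), 'attitude': array([0.82986862, 0.54266856, 0.07104072, 0.10854551])}
```

View pics/top0.png

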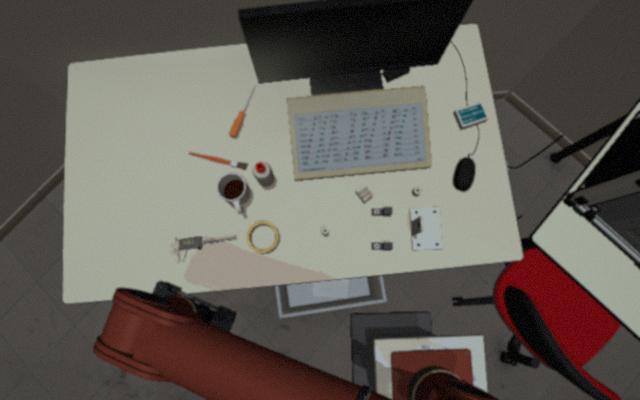

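View pics/scene0.png

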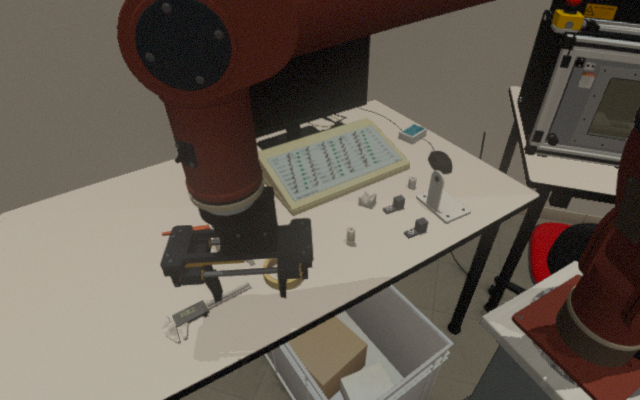

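```bash
cat >> h.py <<'E'
def ray(n,u,v,ci=None):
    c=ci or bot.camera_info(n); K=c['mtx']; d=np.array([(u-K[0,2])/K[0,0],(v-K[1,2])/K[1,1]])
    p=d.copy()
    for _ in range(20): p=d/(1+c['k1']*(p@p))
    return c['position'],R.from_quat(c['attitude']).apply([p[0],p[1],1])
def pt(n,u,v,z=0,ci=None):
    o,d=ray(n,u,v,ci); return o+d*(z-o[2])/d[2]
def proj(n,P,ci=None):
    c=ci or bot.camera_info(n); q=R.from_quat(c['attitude']).inv().apply(np.atleast_2d(P)-c['position'])
    p=q[:,:2]/q[:,2:]; p=p*(1+c['k1']*(p**2).sum(1,keepdims=True)); return p@c['mtx'][:2,:2].T+c['mtx'][:2,2]
E
python3 - <<'E'
from h import *
print(proj('top',[[0,0,0],[.5,0,0],[.5,.5,0]]))
for u,v in [(425,230),(382,211),(382,246),(325,231)]: print(u,v,pt('top',u,v).round(3))
a=cv2.imread('pics/top0.png')[160:270,300:480]; cv2.imwrite('pics/topc.png',cv2.resize(a,None,fx=4.4,fy=4.4,interpolation=cv2.INTER_CUBIC))
E
```

```text
[[432.17501622 390.6122597 ]
 [420.69638726 217.21513304]
 [255.96113298 221.78225469]]
425 230 [ 0.461 -0.01   0.   ]
382 211 [0.522 0.117 0.   ]
382 246 [0.416 0.123 0.   ]
325 231 [0.466 0.292 0.   ]
```

View pics/topc.png

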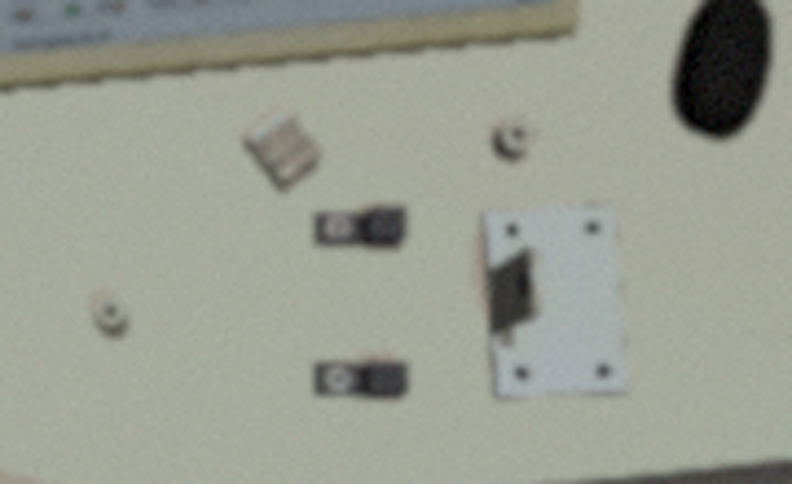

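The top view shows the stops, crop px (385,227) and (385,380), to the left of the bracket foot. The foot corners are at about (485,212), (612,208), (628,390) and (495,397).

```bash
python3 - <<'E'
from h import *
f=lambda u,v,z:pt('top',300+u/4.4,160+v/4.4,z)
S=[f(*p,.036) for p in [(405,207),(405,245),(407,363),(407,398)]]
for p in S: print('stop front',p.round(4))
B=[f(*p,.01) for p in [(485,212),(495,397),(628,390),(612,208)]]
for p in B: print('brk',p.round(4))
for n,u,v in [('vblock',283,152),('short',510,142),('tall',112,318)]: print(n,f(u,v,.02).round(3))
sd=(S[0]-S[3])[:2]; print('stops x yaw',np.degrees(np.arctan2(sd[0],-sd[1])), 'mid',np.mean(S,0))
d=(B[0]-B[1])[:2]; print(np.degrees(np.arctan2(d[0],-d[1])), np.linalg.norm(d)); d=(B[0]-B[3])[:2]; print(np.degrees(np.arctan2(d[1],d[0])))
E
```

```text
stop front [0.5277 0.092  0.036 ]
stop front [0.502  0.0935 0.036 ]
stop front [0.4231 0.0969 0.036 ]
stop front [0.4001 0.0983 0.036 ]
brk [0.527  0.0323 0.01  ]
brk [0.4005 0.0341 0.01  ]
brk [ 0.4024 -0.0566  0.01  ]
brk [ 0.5273 -0.0557  0.01  ]
vblock [0.571 0.17  0.02 ]
short [0.574 0.014 0.02 ]
tall [0.46  0.291 0.02 ]
stops x yaw 87.16598208584762 mid [0.46322187 0.09518989 0.036     ]
89.19085859875098 0.12651383524598647
90.17624650086273
```

Call:
jog_arm(
  slide=[
    [418,0,-357],
    [418,0,-357],
    [418,0,-357],
    [418,0,-357],
    [418,0,-357],
    [418,0,-357],
    [418,0,-357],
    [418,0,-357],
    [418,0,-357],
    [418,0,-357],
    [418,0,-357],
    [418,0,-357],
    [418,0,-357],
    [463,20,-561],
    [463,20,-561],
    [463,20,-561],
    [463,20,-561],
    [463,20,-561],
    [463,20,-561],
    [463,20,-561],
  ],
  dr=[
    [0,69.2,0],
    [0,69.2,0],
    [0,69.2,0],
    [0,69.2,0],
    [0,69.2,0],
    [0,69.2,0],
    [0,69.2,0],
    [0,69.2,0],
    [0,69.2,0],
    [0,69.2,0],
    [0,69.2,0],
    [0,69.2,0],
    [0,69.2,0],
    [0,69.2,0],
    [0,69.2,0],
    [0,69.2,0],
    [0,69.2,0],
    [0,69.2,0],
    [0,69.2,0],
    [0,69.2,0],
  ],
  grip=[0,0,0,0,0,0,0,0,0,0,0,0,0,0,0,0,0,0,0,0],
)

```text
time_s: 2.15
position: [0.4604, -0.1015, 0.2026]
ee_rot: [-0.488, 0.512, -0.511, 0.488]
wrist_force: [0.3, -0.4, 0.4]
width: 0.998
```

```bash
python3 - <<'E'
from h import *
s=bot.read_state(); print(s['time_s'],s['position'],s['joints'],s['wrist_force'],s['width'])
print(R.from_quat(s['ee_rot']).as_matrix().round(3))
print(bot.camera_info('wrist'))
cv2.imwrite('pics/w1.png',bot.get_image('wrist'))
E
```

```text
2.15 [ 0.46035115 -0.10147461  0.20258557] [-0.60947333 -0.064667    0.71562976  1.93892555  0.04411578  1.25183413
  0.04516378] [ 0.25294096 -0.42569245  0.43348705] 0.9984857449846161
[[-0.046  0.     0.999]
 [-0.999  0.001 -0.046]
 [-0.001 -1.    -0.   ]]
{'mtx': array([[348.2266446 ,   0.        , 316.0335717 ],
       [  0.        , 348.2266446 , 198.41101211],
       [  0.        ,   0.        ,   1.        ]]), 'k1': -0.03383053646461558, 'position': array([ 0.46361363, -0.03225156,  0.36463966]), 'attitude': array([ 0.99142109, -0.02327269, -0.00258805,  0.12859204])}
```

View pics/w1.png

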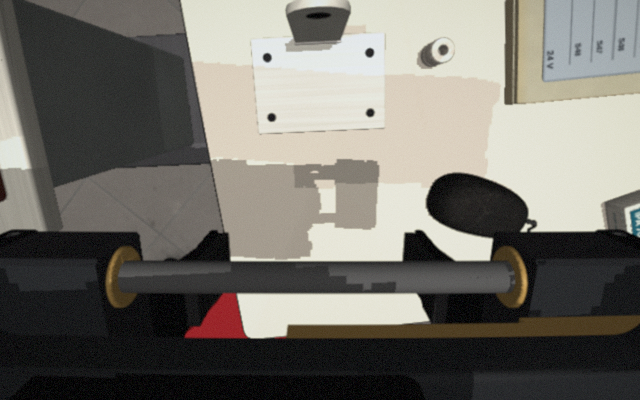

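The wrist view shows the foot corners at about (251,40), (384,34), (385,128) and (258,133), with the short sample at (437,52).

```bash
python3 - <<'E'
from h import *
B=[pt('wrist',*p,.01) for p in [(384,34),(251,40),(258,133),(385,128)]]
for p in B: print('brk',p.round(4))
d=(B[3]-B[2])[:2]; print(np.degrees(np.arctan2(d[1],d[0]))); d=(B[0]-B[1])[:2]; print(np.degrees(np.arctan2(d[1],d[0])),np.mean(B,0))
print(pt('wrist',437,60,0))
print(cv2.resize(cv2.imread('pics/w1.png'),None,fx=1,fy=1).shape)
E
```

```text
brk [0.5311 0.0318 0.01  ]
brk [0.4053 0.0323 0.01  ]
brk [ 0.4045 -0.0549  0.01  ]
brk [ 0.5321 -0.0558  0.01  ]
-0.4039076813962221
-0.206289304468714 [ 0.46823764 -0.01167122  0.01      ]
[0.58554318 0.00766605 0.        ]
(400, 640, 3)
```

Call:
jog_arm(
  slide=[
    [0,50,0],
    [0,100,0],
    [0,150,0],
    [0,180,0],
    [0,196,0],
    [0,196,0],
    [-15,196,0],
    [-30,196,0],
    [-34,196,0],
    [-38,196,0],
    [-42,196,0],
    [-46,196,0],
    [-50,196,0],
    [-54,196,0],
    [-58,196,0],
    [-62,196,0],
    [-66,196,0],
    [-70,196,0],
    [-74,196,0],
    [-78,196,0],
  ],
  dr=[
    [0,0,0],
    [0,0,0],
    [0,0,0],
    [0,0,0],
    [0,0,0],
    [0,0,0],
    [0,0,0],
    [0,0,0],
    [0,0,0],
    [0,0,0],
    [0,0,0],
    [0,0,0],
    [0,0,0],
    [0,0,0],
    [0,0,0],
    [0,0,0],
    [0,0,0],
    [0,0,0],
    [0,0,0],
    [0,0,0],
  ],
  grip=[0,0,0,0,0,0,0,0,0,0,0,0,0,0,0,0,0,0,0,0],
)

```text
time_s: 4.2
position: [0.4637, -0.0256, 0.0066]
ee_rot: [-0.488, 0.512, -0.512, 0.488]
wrist_force: [0.6, -4.0, 2.5]
width: 1.004
```

```bash
python3 - <<'E'
from h import *
s=bot.read_state(); print(s['time_s'],s['position'],s['wrist_force'],s['wrist_torque'])
a=bot.get_image('wrist');b=bot.get_image('top')[160:270,330:450]
cv2.imwrite('pics/w2.png',np.vstack([cv2.resize(a[:240],(640,240)),cv2.resize(b,(360,330),interpolation=cv2.INTER_CUBIC) if 0 else cv2.copyMakeBorder(cv2.resize(b,(360,330),interpolation=cv2.INTER_CUBIC),0,0,0,280,0)]))
E
```

```text
4.2 [ 0.46366439 -0.02557043  0.00655736] [ 0.60659452 -4.02728619  2.49160349] [-0.871558    0.08001273 -0.06337656]
```

View pics/w2.png

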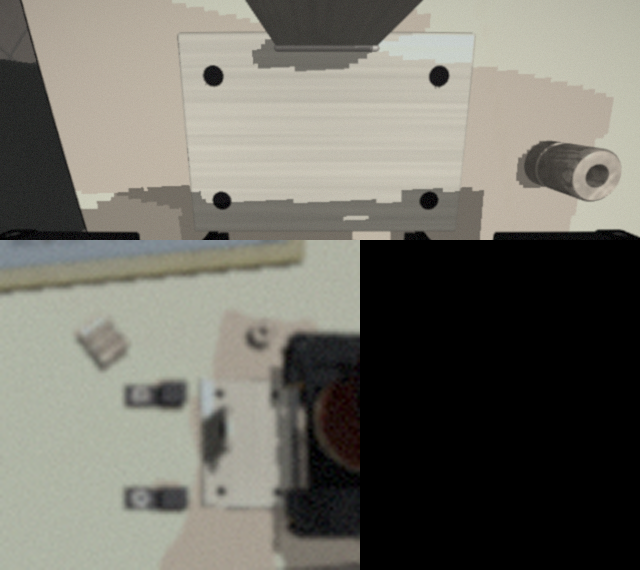

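The foot edge sits squarely on the fingers and the bracket is centred to about 3 mm on the stops. The front edge still has about 20 mm to go.

Call:
jog_arm(
  slide=[
    [-4,0,0],
    [-8,0,0],
    [-12,0,0],
    [-15,0,0],
    [-17,0,0],
    [-18,0,0],
    [-18,0,0],
  ],
  dr=[
    [0,0,0],
    [0,0,0],
    [0,0,0],
    [0,0,0],
    [0,0,0],
    [0,0,0],
    [0,0,0],
  ],
  grip=[0,0,0,0,0,0,0],
)

```text
time_s: 5.0
position: [0.4645, -0.0076, 0.0065]
ee_rot: [-0.488, 0.512, -0.512, 0.488]
wrist_force: [-0.8, -0.3, 0.7]
width: 1.0
```

Call:
jog_arm(
  slide=[
    [-1,0,0],
    [-2,0,0],
    [-2,0,0],
  ],
  dr=[
    [0,0,0],
    [0,0,0],
    [0,0,0],
  ],
  grip=[0,0,0],
)

```text
time_s: 5.3
position: [0.4646, -0.0062, 0.0065]
ee_rot: [0.488, -0.512, 0.512, -0.487]
wrist_force: [0.0, -2.5, -0.5]
width: 1.0
```

Call:
jog_arm(
  slide=[
    [-1,0,0],
    [-2,0,0],
    [-2,0,0],
  ],
  dr=[
    [0,0,0],
    [0,0,0],
    [0,0,0],
  ],
  grip=[0,0,0],
)

```text
time_s: 5.6
position: [0.4644, -0.0058, 0.0065]
ee_rot: [0.488, -0.512, 0.513, -0.487]
wrist_force: [-2.0, -9.2, 2.3]
width: 1.0
```

Call:
jog_arm(
  slide=[
    [-1,0,0],
    [-2,0,0],
    [-2,0,0],
  ],
  dr=[
    [0,0,0],
    [0,0,0],
    [0,0,0],
  ],
  grip=[0,0,0],
)

```text
time_s: 5.9
position: [0.4643, -0.0055, 0.0065]
ee_rot: [0.488, -0.512, 0.513, -0.486]
wrist_force: [-3.0, -15.6, 2.0]
width: 1.0
```

```bash
python3 - <<'E'
from h import *
s=bot.read_state(); print(s['time_s'],s['position'],s['wrist_force'],s['wrist_torque'])
print(bot.camera_info('wrist'))
a=bot.get_image('wrist');b=bot.get_image('scene')[150:260,360:500]
cv2.imwrite('pics/w3.png',np.vstack([a[:240],cv2.copyMakeBorder(cv2.resize(b,(420,330),interpolation=cv2.INTER_CUBIC),0,0,0,220,0)]))
E
```

```text
5.9 [ 0.4643448  -0.00546292  0.00645479] [ -3.02446039 -15.64511324   2.03470864] [-3.68444595  0.5163354  -0.10029843]
{'mtx': array([[348.2266446 ,   0.        , 316.0335717 ],
       [  0.        , 348.2266446 , 198.41101211],
       [  0.        ,   0.        ,   1.        ]]), 'k1': -0.03383053646461558, 'position': array([0.46811163, 0.06440361, 0.16820308]), 'attitude': array([ 0.99108712, -0.02589969, -0.00331599,  0.13063126])}
```

View pics/w3.png

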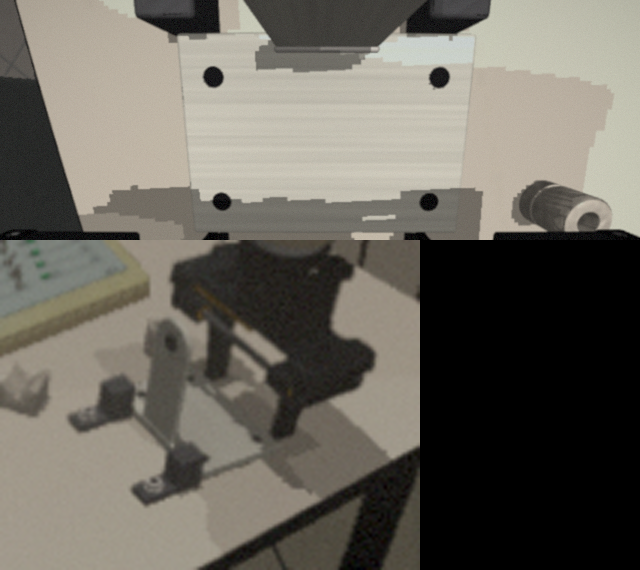

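Both blocks are in line with the foot's front edge and the force rose to 15 N with no further travel, so the foot bears on both. Next I'll retract, lift, turn the tool and try the tilt in the air.

Call:
jog_arm(
  slide=[
    [10,0,0],
    [25,0,0],
    [30,-40,0],
    [30,-90,0],
    [30,-140,0],
    [30,-190,0],
    [30,-230,0],
    [0,-230,0],
    [-50,-230,0],
    [-50,-230,0],
    [-50,-230,0],
    [-50,-230,0],
    [-50,-230,0],
    [-50,-230,0],
    [-50,-230,0],
    [-50,-230,0],
    [-50,-230,0],
    [-50,-230,0],
    [-50,-230,0],
    [-50,-230,0],
  ],
  dr=[
    [0,0,0],
    [0,0,0],
    [0,0,0],
    [0,0,0],
    [0,0,0],
    [0,0,0],
    [0,-20,0],
    [0,-40,0],
    [0,-60,0],
    [0,-80,0],
    [0,-90,0],
    [0,-90,0],
    [0,-90,0],
    [0,-90,0],
    [0,-90,0],
    [0,-90,0],
    [0,-90,0],
    [0,-90,0],
    [0,-90,0],
    [0,-90,0],
  ],
  grip=[0,0,0,0,0,0,108,108,108,108,108,108,108,108,108,108,108,108,108,108],
)

```text
time_s: 8.0
position: [0.4673, 0.0482, 0.2366]
ee_rot: [-0.707, 0.018, -0.018, 0.707]
wrist_force: [-0.0, 0.6, -0.3]
width: 0.577
```

Call:
jog_arm(
  slide=[
    [0,0,0],
    [0,0,0],
    [0,0,0],
    [0,0,0],
    [0,0,0],
    [0,0,0],
  ],
  dr=[
    [-7,0,0],
    [-14,0,0],
    [-21,0,0],
    [-28,0,0],
    [-30,0,0],
    [-30,0,0],
  ],
  grip=[108,108,108,108,108,108],
)

```text
time_s: 8.6
position: [0.467, 0.0489, 0.2357]
ee_rot: [0.866, -0.021, 0.011, -0.5]
wrist_force: [-0.5, 0.3, -0.7]
width: 0.573
```

```bash
python3 - <<'E'
from h import *
s=bot.read_state(); print(s['time_s'],s['position'],s['wrist_force'],s['width'],s['joints'])
print(R.from_quat(s['ee_rot']).as_matrix().round(3))
ci={'mtx':np.array([[348.2266446,0,316.0335717],[0,348.2266446,198.41101211],[0,0,1]]),'k1':-0.03383053646461558,'position':np.array([0.46811163,0.06440361,0.16820308]),'attitude':np.array([0.99108712,-0.02589969,-0.00331599,0.13063126])}
for p in [(178,34),(475,34),(195,232),(458,232)]: print(pt('wrist',*p,.01,ci))
c=bot.get_image('wrist'); b=bot.get_image('scene')[100:280,300:500]
cv2.imwrite('pics/w4.png',np.vstack([cv2.resize(c,(480,300)),cv2.copyMakeBorder(cv2.resize(b,(330,297),interpolation=cv2.INTER_CUBIC),0,0,0,150,0)]))
E
```

```text
8.6 [0.46704734 0.04891487 0.23573267] [-0.50162249  0.25713605 -0.70666689] 0.5729879228752006 [-1.0634278   0.11569104  0.56721217  1.82861231  0.38265365  1.50575282
  0.95159335]
[[ 0.999 -0.025  0.04 ]
 [-0.047 -0.5    0.865]
 [-0.001 -0.866 -0.501]]
[0.41145258 0.09687341 0.01      ]
[0.53686647 0.09044092 0.01      ]
[0.40641944 0.00824168 0.01      ]
[0.53393286 0.00153921 0.01      ]
```

View pics/w4.png

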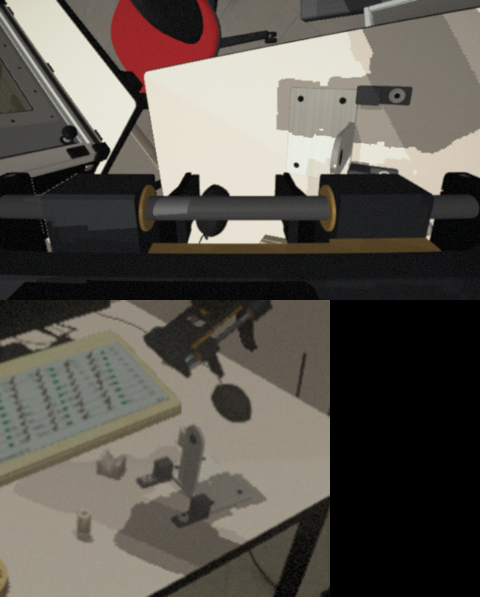

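Call:
jog_arm(
  slide=[
    [7,0,-13],
    [7,0,-13],
    [7,0,-13],
    [7,0,-13],
    [7,0,-13],
    [50,0,12],
    [92,0,37],
    [134,0,60],
    [134,0,60],
  ],
  dr=[
    [8,0,0],
    [16,0,0],
    [24,0,0],
    [30,0,0],
    [30,0,0],
    [30,0,0],
    [30,0,0],
    [30,0,0],
    [30,0,0],
  ],
  grip=[108,108,108,108,108,108,108,108,108],
)

```text
time_s: 9.6
position: [0.6054, 0.0973, 0.2005]
ee_rot: [0.71, -0.018, 0.013, -0.704]
wrist_force: [-1.3, 1.3, -0.7]
width: 0.578
```

I swapped two axes in that call. The tool moved sideways in free air, well above everything, with no contact force. I'll correct it now.

Call:
jog_arm(
  slide=[
    [-45,0,-23],
    [-90,0,-46],
    [-135,0,-70],
    [-135,0,-70],
    [-135,0,-70],
    [-135,45,-70],
    [-135,90,-70],
    [-135,128,-70],
    [-135,128,-70],
  ],
  dr=[
    [0,0,0],
    [0,0,0],
    [0,0,0],
    [0,0,0],
    [0,0,0],
    [0,0,0],
    [0,0,0],
    [0,0,0],
    [0,0,0],
  ],
  grip=[108,108,108,108,108,108,108,108,108],
)

```text
time_s: 10.5
position: [0.4629, 0.0293, 0.0747]
ee_rot: [0.709, -0.02, 0.015, -0.705]
wrist_force: [-0.1, -0.1, -0.1]
width: 0.579
```

```bash
python3 - <<'E'
from h import *
s=bot.read_state(); print(s['time_s'],s['position'],s['wrist_force'],s['width'],s['joints'])
print(R.from_quat(s['ee_rot']).as_matrix().round(3))
c=bot.get_image('top')[130:270,320:500]; b=bot.get_image('scene')[100:280,340:520]
cv2.imwrite('pics/w5.png',np.hstack([cv2.resize(c,(396,308)),cv2.resize(b,(308,308),interpolation=cv2.INTER_CUBIC)]))
E
```

```text
10.5 [0.46292486 0.02933218 0.0746678 ] [-0.07672044 -0.13480414 -0.11954635] 0.5785303453401729 [-0.94921175  0.1145036   0.84071699  2.10237273 -0.09697447  0.97246908
  1.46590286]
[[ 0.999 -0.007  0.048]
 [-0.049 -0.006  0.999]
 [-0.007 -1.    -0.006]]
```

View pics/w5.png

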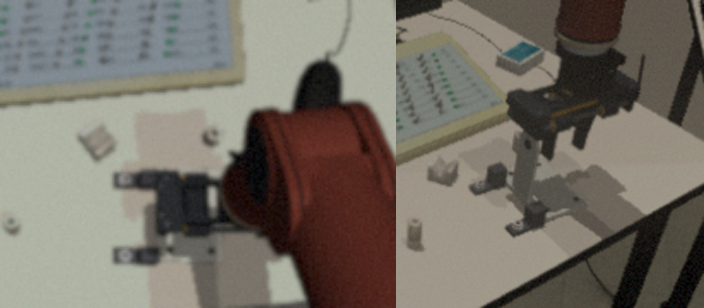

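Call:
jog_arm(
  slide=[
    [0,0,5],
    [0,0,10],
    [0,0,15],
    [0,0,15],
  ],
  dr=[
    [0,0,0],
    [0,0,0],
    [0,0,0],
    [0,0,0],
  ],
  grip=[108,108,108,108],
)

```text
time_s: 11.0
position: [0.4667, 0.0463, 0.0793]
ee_rot: [-0.706, 0.016, -0.017, 0.707]
wrist_force: [-0.1, -0.7, -0.0]
width: 0.575
```

Call:
jog_arm(
  slide=[
    [0,0,1],
    [0,0,2],
    [0,0,2],
  ],
  dr=[
    [0,0,0],
    [0,0,0],
    [0,0,0],
  ],
  grip=[108,108,108],
)

```text
time_s: 11.3
position: [0.4662, 0.047, 0.0786]
ee_rot: [-0.707, 0.017, -0.017, 0.707]
wrist_force: [-0.1, 0.1, -0.2]
width: 0.573
```

Call:
jog_arm(
  slide=[
    [0,0,1],
    [0,0,2],
    [0,0,2],
  ],
  dr=[
    [0,0,0],
    [0,0,0],
    [0,0,0],
  ],
  grip=[108,108,108],
)

```text
time_s: 11.6
position: [0.4663, 0.0489, 0.0785]
ee_rot: [0.707, -0.017, 0.017, -0.707]
wrist_force: [0.1, -1.2, -0.4]
width: 0.574
```

Call:
jog_arm(
  slide=[
    [0,0,1],
    [0,0,2],
    [0,0,2],
  ],
  dr=[
    [0,0,0],
    [0,0,0],
    [0,0,0],
  ],
  grip=[108,108,108],
)

```text
time_s: 11.9
position: [0.4665, 0.0511, 0.0786]
ee_rot: [0.707, -0.017, 0.017, -0.707]
wrist_force: [0.4, -1.4, 0.0]
width: 0.575
```

Call:
jog_arm(
  slide=[
    [0,0,1],
    [0,0,2],
    [0,0,2],
  ],
  dr=[
    [0,0,0],
    [0,0,0],
    [0,0,0],
  ],
  grip=[108,108,108],
)

```text
time_s: 12.2
position: [0.4666, 0.0532, 0.0786]
ee_rot: [0.707, -0.017, 0.017, -0.707]
wrist_force: [-1.2, -1.1, -0.4]
width: 0.574
```

```bash
cat > plan.py <<'E'
from h import *
import sys
from scipy.optimize import brentq
W=80.; Y0=94.; A=35.
r=np.radians
def cs(th): t=r(th); return np.array([-6*np.cos(t),6*np.sin(t)+10*np.cos(t)]),np.array([np.sin(t),np.cos(t)]),np.array([-np.cos(t),np.sin(t)])
def phi(th): return min(max(th-A,0),25.)
def tv(p): return np.array([np.cos(r(p)),-np.sin(r(p))])
def right(th,gap=2,L0=66):
    C,U,F=cs(th); L=np.interp(th,[4,A],[L0,W*np.sin(r(A))+gap]); return C+L*U-W/2*tv(phi(th))
def left(th,D=65.5):
    C,U,F=cs(th); return C+D*F+W/2*tv(phi(th))
def state():
    s=bot.read_state(); M=R.from_quat(s['ee_rot']).as_matrix()
    p=s['position']*1000; q=np.array([(p[1]-Y0)/.999,p[2]])
    ph=np.degrees(np.arctan2(-M[2,2],np.hypot(M[0,2],M[1,2]))); 
    C,U,F=cs(0); tip=q+W/2*tv(ph); tl=q-W/2*tv(ph)
    def angR(th): C,U,F=cs(th); return (tip-C)@np.array([U[1],-U[0]])
    def angL(th): C,U,F=cs(th); return (tl-C)@U
    print('t',s['time_s'],'s,z',q.round(1),'phi',round(ph,1),'x',p[0].round(1),'f',s['wrist_force'].round(1),'w',round(s['width'],3),'j',s['joints'].round(2))
    for n,f in (('R',angR),('L',angL)):
        try: print('theta from',n,round(brentq(f,-5,95),1))
        except Exception: print(n,'none')
    return q,ph
def rows(f,ths,q,ph):
    zt=tv(ph); yt=np.array([-np.sin(r(ph)),-np.cos(r(ph))])
    S=[];D=[]
    for th in ths:
        d=f(th)-q; S.append([0,round(float(d@yt),1),round(float(d@zt),1)]); D.append([round(-(phi(th)-ph),1),0,0])
    print(S);print(D)
E
python3 - <<'E'
from plan import *
q,ph=state(); rows(right,[5,6,7,8,9,10,11,12,13,14,15,16,17,18,19,20,21,22,23,24],q,0)
E
```

```text
t 12.2 s,z [-40.9  78.6] phi 0.0 x 466.6 f [-1.2 -1.1 -0.4] w 0.574 j [-0.98  0.11  0.82  2.09 -0.1   0.97  1.42]
theta from R 4.3
theta from L 41.3
[[0, 2.9, 0.6], [0, 3.5, 1.7], [0, 4.1, 2.7], [0, 4.8, 3.8], [0, 5.4, 4.8], [0, 6.1, 5.8], [0, 6.8, 6.8], [0, 7.5, 7.7], [0, 8.3, 8.7], [0, 9.0, 9.6], [0, 9.8, 10.5], [0, 10.6, 11.4], [0, 11.4, 12.2], [0, 12.2, 13.0], [0, 13.0, 13.8], [0, 13.9, 14.6], [0, 14.7, 15.4], [0, 15.6, 16.1], [0, 16.5, 16.8], [0, 17.4, 17.5]]
[[0, 0, 0], [0, 0, 0], [0, 0, 0], [0, 0, 0], [0, 0, 0], [0, 0, 0], [0, 0, 0], [0, 0, 0], [0, 0, 0], [0, 0, 0], [0, 0, 0], [0, 0, 0], [0, 0, 0], [0, 0, 0], [0, 0, 0], [0, 0, 0], [0, 0, 0], [0, 0, 0], [0, 0, 0], [0, 0, 0]]
```

Call:
jog_arm(
  slide=[
    [0,2.9,0.6],
    [0,3.5,1.7],
    [0,4.1,2.7],
    [0,4.8,3.8],
    [0,5.4,4.8],
    [0,6.1,5.8],
    [0,6.8,6.8],
    [0,7.5,7.7],
    [0,8.3,8.7],
    [0,9.0,9.6],
    [0,9.8,10.5],
    [0,10.6,11.4],
    [0,11.4,12.2],
    [0,12.2,13.0],
    [0,13.0,13.8],
    [0,13.9,14.6],
    [0,14.7,15.4],
    [0,15.6,16.1],
    [0,16.5,16.8],
    [0,17.4,17.5],
  ],
  dr=[
    [0,0,0],
    [0,0,0],
    [0,0,0],
    [0,0,0],
    [0,0,0],
    [0,0,0],
    [0,0,0],
    [0,0,0],
    [0,0,0],
    [0,0,0],
    [0,0,0],
    [0,0,0],
    [0,0,0],
    [0,0,0],
    [0,0,0],
    [0,0,0],
    [0,0,0],
    [0,0,0],
    [0,0,0],
    [0,0,0],
  ],
  grip=[108,108,108,108,108,108,108,108,108,108,108,108,108,108,108,108,108,108,108,108],
)

```text
time_s: 14.2
position: [0.4674, 0.0706, 0.0611]
ee_rot: [-0.707, 0.017, -0.017, 0.707]
wrist_force: [-0.1, -1.5, 3.5]
width: 0.576
```

```bash
python3 - <<'E'
from plan import *
q,ph=state(); rows(right,range(25,45),q,ph)
c=bot.get_image('top')[130:270,320:500]; b=bot.get_image('scene')[120:260,340:520]
cv2.imwrite('pics/w6.png',np.hstack([cv2.resize(c,(396,308)),cv2.resize(b,(396,308),interpolation=cv2.INTER_CUBIC)]))
E
```

```text
t 14.2 s,z [-23.4  61.1] phi -0.0 x 467.4 f [-0.1 -1.5  3.5] w 0.576 j [-0.99  0.16  0.8   2.1  -0.14  0.94  1.42]
theta from R 24.0
theta from L 40.1
[[0, 0.8, 0.7], [0, 1.7, 1.3], [0, 2.6, 1.9], [0, 3.6, 2.5], [0, 4.5, 3.1], [0, 5.5, 3.6], [0, 6.4, 4.1], [0, 7.4, 4.6], [0, 8.3, 5.1], [0, 9.3, 5.5], [0, 10.3, 6.0], [0, 10.1, 6.7], [0, 9.9, 7.5], [0, 9.7, 8.2], [0, 9.6, 9.0], [0, 9.4, 9.8], [0, 9.3, 10.5], [0, 9.2, 11.3], [0, 9.1, 12.1], [0, 9.0, 12.9]]
[[np.float64(-0.0), 0, 0], [np.float64(-0.0), 0, 0], [np.float64(-0.0), 0, 0], [np.float64(-0.0), 0, 0], [np.float64(-0.0), 0, 0], [np.float64(-0.0), 0, 0], [np.float64(-0.0), 0, 0], [np.float64(-0.0), 0, 0], [np.float64(-0.0), 0, 0], [np.float64(-0.0), 0, 0], [np.float64(-0.0), 0, 0], [np.float64(-1.0), 0, 0], [np.float64(-2.0), 0, 0], [np.float64(-3.0), 0, 0], [np.float64(-4.0), 0, 0], [np.float64(-5.0), 0, 0], [np.float64(-6.0), 0, 0], [np.float64(-7.0), 0, 0], [np.float64(-8.0), 0, 0], [np.float64(-9.0), 0, 0]]
```

View pics/w6.png

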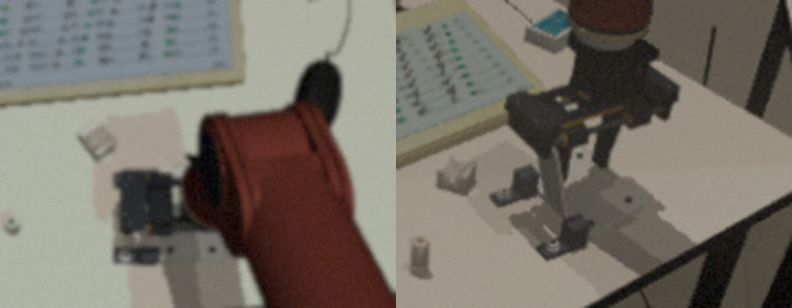

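The bracket tips with the finger and the upright leans between the blocks. Forces are small, so I'll continue.

Call:
jog_arm(
  slide=[
    [0,0.8,0.7],
    [0,1.7,1.3],
    [0,2.6,1.9],
    [0,3.6,2.5],
    [0,4.5,3.1],
    [0,5.5,3.6],
    [0,6.4,4.1],
    [0,7.4,4.6],
    [0,8.3,5.1],
    [0,9.3,5.5],
    [0,10.3,6.0],
    [0,10.1,6.7],
    [0,9.9,7.5],
    [0,9.7,8.2],
    [0,9.6,9.0],
    [0,9.4,9.8],
    [0,9.3,10.5],
    [0,9.2,11.3],
    [0,9.1,12.1],
    [0,9.0,12.9],
  ],
  dr=[
    [0,0,0],
    [0,0,0],
    [0,0,0],
    [0,0,0],
    [0,0,0],
    [0,0,0],
    [0,0,0],
    [0,0,0],
    [0,0,0],
    [0,0,0],
    [0,0,0],
    [-1,0,0],
    [-2,0,0],
    [-3,0,0],
    [-4,0,0],
    [-5,0,0],
    [-6,0,0],
    [-7,0,0],
    [-8,0,0],
    [-9,0,0],
  ],
  grip=[108,108,108,108,108,108,108,108,108,108,108,108,108,108,108,108,108,108,108,108],
)

```text
time_s: 16.3
position: [0.468, 0.0835, 0.0522]
ee_rot: [0.761, -0.019, 0.016, -0.649]
wrist_force: [-0.2, -2.0, 0.5]
width: 0.579
```

```bash
sed -i 's/round(-(phi(th)-ph),1)/round(float(-(phi(th)-ph)),1)/' plan.py; python3 - <<'E'
from plan import *
q,ph=state(); rows(right,range(45,58),q,ph)
c=bot.get_image('wrist'); b=bot.get_image('scene')[120:260,340:520]
cv2.imwrite('pics/w7.png',np.hstack([cv2.resize(c,(396,308)),cv2.resize(b,(396,308),interpolation=cv2.INTER_CUBIC)]))
E
```

```text
t 16.3 s,z [-10.5  52.2] phi 9.1 x 468.0 f [-0.2 -2.   0.5] w 0.579 j [-1.1   0.23  0.8   2.07 -0.02  0.96  1.23]
theta from R 44.0
theta from L 45.9
[[0, -0.1, 0.7], [0, -0.2, 1.5], [0, -0.4, 2.2], [0, -0.5, 3.0], [0, -0.6, 3.8], [0, -0.7, 4.6], [0, -0.8, 5.4], [0, -0.9, 6.2], [0, -0.9, 7.0], [0, -1.0, 7.8], [0, -1.0, 8.6], [0, -1.0, 9.4], [0, -1.0, 10.3]]
[[-0.9, 0, 0], [-1.9, 0, 0], [-2.9, 0, 0], [-3.9, 0, 0], [-4.9, 0, 0], [-5.9, 0, 0], [-6.9, 0, 0], [-7.9, 0, 0], [-8.9, 0, 0], [-9.9, 0, 0], [-10.9, 0, 0], [-11.9, 0, 0], [-12.9, 0, 0]]
```

View pics/w7.png

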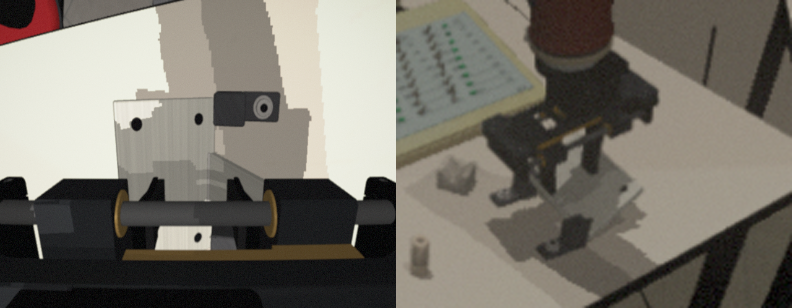

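Both fingers sit inside the V of the bracket, tilted about 44°, with the heel on the block. I'll continue.

Call:
jog_arm(
  slide=[
    [0,-0.1,0.7],
    [0,-0.2,1.5],
    [0,-0.4,2.2],
    [0,-0.5,3.0],
    [0,-0.6,3.8],
    [0,-0.7,4.6],
    [0,-0.8,5.4],
    [0,-0.9,6.2],
    [0,-0.9,7.0],
    [0,-1.0,7.8],
    [0,-1.0,8.6],
    [0,-1.0,9.4],
    [0,-1.0,10.3],
    [0,-1.0,10.3],
  ],
  dr=[
    [-0.9,0,0],
    [-1.9,0,0],
    [-2.9,0,0],
    [-3.9,0,0],
    [-4.9,0,0],
    [-5.9,0,0],
    [-6.9,0,0],
    [-7.9,0,0],
    [-8.9,0,0],
    [-9.9,0,0],
    [-10.9,0,0],
    [-11.9,0,0],
    [-12.9,0,0],
    [-12.9,0,0],
  ],
  grip=[108,108,108,108,108,108,108,108,108,108,108,108,108,108],
)

```text
time_s: 17.8
position: [0.4684, 0.0943, 0.0513]
ee_rot: [0.829, -0.02, 0.013, -0.559]
wrist_force: [0.5, -0.1, 0.6]
width: 0.573
```

```bash
python3 - <<'E'
from plan import *
q,ph=state(); rows(right,np.arange(57.5,61,.5),q,ph); rows(left,np.arange(58,72,.75),q,ph)
E
```

```text
t 17.8 s,z [ 0.3 51.3] phi 22.0 x 468.4 f [ 0.5 -0.1  0.6] w 0.573 j [-1.21  0.37  0.79  2.    0.09  1.06  1.04]
theta from R 57.5
theta from L 58.9
[[0, -0.2, -0.1], [0, -0.3, 0.3], [0, -0.3, 0.7], [0, -0.4, 1.1], [0, -0.5, 1.5], [0, -0.5, 1.9], [0, -0.3, 2.3]]
[[-0.5, 0, 0], [-1.0, 0, 0], [-1.5, 0, 0], [-2.0, 0, 0], [-2.5, 0, 0], [-3.0, 0, 0], [-3.0, 0, 0]]
[[0, 1.4, -0.9], [0, 1.2, -0.3], [0, 1.1, 0.3], [0, 0.8, 0.9], [0, 0.2, 1.5], [0, -0.4, 2.2], [0, -1.0, 2.8], [0, -1.6, 3.5], [0, -2.2, 4.1], [0, -2.8, 4.8], [0, -3.4, 5.5], [0, -3.9, 6.2], [0, -4.5, 6.9], [0, -5.0, 7.6], [0, -5.6, 8.3], [0, -6.1, 9.0], [0, -6.6, 9.8], [0, -7.1, 10.5], [0, -7.6, 11.3]]
[[-1.0, 0, 0], [-1.8, 0, 0], [-2.5, 0, 0], [-3.0, 0, 0], [-3.0, 0, 0], [-3.0, 0, 0], [-3.0, 0, 0], [-3.0, 0, 0], [-3.0, 0, 0], [-3.0, 0, 0], [-3.0, 0, 0], [-3.0, 0, 0], [-3.0, 0, 0], [-3.0, 0, 0], [-3.0, 0, 0], [-3.0, 0, 0], [-3.0, 0, 0], [-3.0, 0, 0], [-3.0, 0, 0]]
```

```bash
python3 - <<'E'
from plan import *
q,ph=state(); rows(right,np.arange(58,62,.5),q,ph); rows(lambda t:left(t,64),np.arange(62,71,.75),q,ph)
E
```

```text
t 17.8 s,z [ 0.3 51.3] phi 22.0 x 468.4 f [ 0.5 -0.1  0.6] w 0.573 j [-1.21  0.37  0.79  2.    0.09  1.06  1.04]
theta from R 57.5
theta from L 58.9
[[0, -0.3, 0.3], [0, -0.3, 0.7], [0, -0.4, 1.1], [0, -0.5, 1.5], [0, -0.5, 1.9], [0, -0.3, 2.3], [0, 0.0, 2.7], [0, 0.3, 3.1]]
[[-1.0, 0, 0], [-1.5, 0, 0], [-2.0, 0, 0], [-2.5, 0, 0], [-3.0, 0, 0], [-3.0, 0, 0], [-3.0, 0, 0], [-3.0, 0, 0]]
[[0, 0.4, 3.5], [0, -0.2, 4.2], [0, -0.8, 4.8], [0, -1.4, 5.5], [0, -1.9, 6.1], [0, -2.5, 6.8], [0, -3.0, 7.5], [0, -3.6, 8.2], [0, -4.1, 8.9], [0, -4.6, 9.6], [0, -5.1, 10.3], [0, -5.6, 11.0]]
[[-3.0, 0, 0], [-3.0, 0, 0], [-3.0, 0, 0], [-3.0, 0, 0], [-3.0, 0, 0], [-3.0, 0, 0], [-3.0, 0, 0], [-3.0, 0, 0], [-3.0, 0, 0], [-3.0, 0, 0], [-3.0, 0, 0], [-3.0, 0, 0]]
```

Call:
jog_arm(
  slide=[
    [0,-0.3,0.3],
    [0,-0.3,0.7],
    [0,-0.4,1.1],
    [0,-0.5,1.5],
    [0,-0.5,1.9],
    [0,-0.3,2.3],
    [0,0.0,2.7],
    [0,0.3,3.1],
    [0,0.4,3.5],
    [0,-0.2,4.2],
    [0,-0.8,4.8],
    [0,-1.4,5.5],
    [0,-1.9,6.1],
    [0,-2.5,6.8],
    [0,-2.5,6.8],
  ],
  dr=[
    [-1,0,0],
    [-1.5,0,0],
    [-2,0,0],
    [-2.5,0,0],
    [-3,0,0],
    [-3,0,0],
    [-3,0,0],
    [-3,0,0],
    [-3,0,0],
    [-3,0,0],
    [-3,0,0],
    [-3,0,0],
    [-3,0,0],
    [-3,0,0],
    [-3,0,0],
  ],
  grip=[108,108,108,108,108,108,108,108,108,108,108,108,108,108,108],
)

```text
time_s: 19.3
position: [0.469, 0.1011, 0.0514]
ee_rot: [0.843, -0.02, 0.013, -0.538]
wrist_force: [-0.3, 0.5, 0.3]
width: 0.576
```

```bash
python3 - <<'E'
from plan import *
q,ph=state(); rows(lambda t:left(t,64),np.arange(67,81,.75),q,ph)
c=bot.get_image('wrist'); b=bot.get_image('scene')[120:260,340:520]
cv2.imwrite('pics/w8.png',np.hstack([cv2.resize(c,(396,308)),cv2.resize(b,(396,308),interpolation=cv2.INTER_CUBIC)]))
E
```

```text
t 19.3 s,z [ 7.1 51.4] phi 24.9 x 469.0 f [-0.3  0.5  0.3] w 0.576 j [-1.24  0.41  0.79  1.97  0.1   1.09  1.01]
theta from R 62.1
theta from L 65.5
[[0, -0.8, 1.6], [0, -1.4, 2.2], [0, -1.9, 2.9], [0, -2.5, 3.6], [0, -3.0, 4.3], [0, -3.6, 5.0], [0, -4.1, 5.7], [0, -4.6, 6.4], [0, -5.1, 7.2], [0, -5.6, 7.9], [0, -6.1, 8.6], [0, -6.5, 9.4], [0, -7.0, 10.2], [0, -7.5, 10.9], [0, -7.9, 11.7], [0, -8.3, 12.5], [0, -8.8, 13.3], [0, -9.2, 14.1], [0, -9.6, 14.9]]
[[-0.1, 0, 0], [-0.1, 0, 0], [-0.1, 0, 0], [-0.1, 0, 0], [-0.1, 0, 0], [-0.1, 0, 0], [-0.1, 0, 0], [-0.1, 0, 0], [-0.1, 0, 0], [-0.1, 0, 0], [-0.1, 0, 0], [-0.1, 0, 0], [-0.1, 0, 0], [-0.1, 0, 0], [-0.1, 0, 0], [-0.1, 0, 0], [-0.1, 0, 0], [-0.1, 0, 0], [-0.1, 0, 0]]
```

View pics/w8.png

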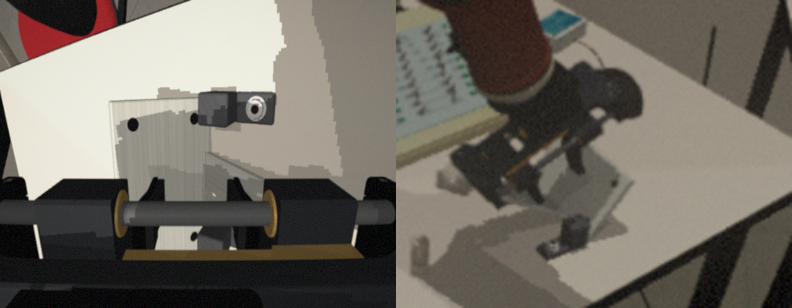

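The bracket is held between the two fingers, somewhere between 62° and 65.5°. I'll keep it wedged between both fingers through to 75° so it can't hang up and then drop.

```bash
cat >> plan.py <<'E'
def wedge(th,gap=1.):
    C,U,F=cs(th); return C+(W*np.sin(r(th-phi(th)))+gap)*U-W/2*tv(phi(th))
E
python3 - <<'E'
from plan import *
q,ph=state(); rows(wedge,np.arange(64,75.1,.6),q,25)
E
```

```text
t 19.4 s,z [ 7.1 51.3] phi 24.9 x 468.9 f [-0.6  0.   0.3] w 0.579 j [-1.24  0.41  0.79  1.97  0.1   1.09  1.01]
theta from R 62.0
theta from L 65.5
[[0, 1.9, 1.1], [0, 1.7, 2.0], [0, 1.6, 2.9], [0, 1.5, 3.8], [0, 1.5, 4.7], [0, 1.4, 5.7], [0, 1.4, 6.6], [0, 1.4, 7.5], [0, 1.4, 8.4], [0, 1.4, 9.4], [0, 1.5, 10.3], [0, 1.5, 11.2], [0, 1.6, 12.2], [0, 1.7, 13.1], [0, 1.8, 14.0], [0, 1.9, 15.0], [0, 2.1, 15.9], [0, 2.3, 16.8], [0, 2.5, 17.7]]
[[-0.0, 0, 0], [-0.0, 0, 0], [-0.0, 0, 0], [-0.0, 0, 0], [-0.0, 0, 0], [-0.0, 0, 0], [-0.0, 0, 0], [-0.0, 0, 0], [-0.0, 0, 0], [-0.0, 0, 0], [-0.0, 0, 0], [-0.0, 0, 0], [-0.0, 0, 0], [-0.0, 0, 0], [-0.0, 0, 0], [-0.0, 0, 0], [-0.0, 0, 0], [-0.0, 0, 0], [-0.0, 0, 0]]
```

Call:
jog_arm(
  slide=[
    [0,1.0,0.5],
    [0,1.9,1.1],
    [0,1.7,2.0],
    [0,1.6,2.9],
    [0,1.5,3.8],
    [0,1.5,4.7],
    [0,1.4,5.7],
    [0,1.4,6.6],
    [0,1.4,7.5],
    [0,1.4,8.4],
    [0,1.4,9.4],
    [0,1.5,10.3],
    [0,1.5,11.2],
    [0,1.6,12.2],
    [0,1.7,13.1],
    [0,1.8,14.0],
    [0,1.9,15.0],
    [0,2.1,15.9],
    [0,2.3,16.8],
    [0,2.5,17.7],
  ],
  dr=[
    [0,0,0],
    [0,0,0],
    [0,0,0],
    [0,0,0],
    [0,0,0],
    [0,0,0],
    [0,0,0],
    [0,0,0],
    [0,0,0],
    [0,0,0],
    [0,0,0],
    [0,0,0],
    [0,0,0],
    [0,0,0],
    [0,0,0],
    [0,0,0],
    [0,0,0],
    [0,0,0],
    [0,0,0],
    [0,0,0],
  ],
  grip=[108,108,108,108,108,108,108,108,108,108,108,108,108,108,108,108,108,108,108,108],
)

```text
time_s: 21.4
position: [0.4696, 0.116, 0.0415]
ee_rot: [0.843, -0.021, 0.013, -0.538]
wrist_force: [-0.9, 1.4, 0.6]
width: 0.579
```

```bash
python3 - <<'E'
from plan import *
q,ph=state(); rows(lambda t:left(t,51),np.arange(76,90.1,.75),q,25)
cv2.imwrite('pics/w9.png',cv2.resize(bot.get_image('scene')[120:260,340:520],(720,560),interpolation=cv2.INTER_CUBIC))
E
```

```text
t 21.4 s,z [22.  41.5] phi 24.9 x 469.6 f [-0.9  1.4  0.6] w 0.579 j [-1.24  0.44  0.77  1.96  0.08  1.08  0.99]
theta from R 74.8
theta from L 75.7
[[0, 0.5, 0.7], [0, 0.1, 1.3], [0, -0.2, 2.0], [0, -0.5, 2.6], [0, -0.9, 3.3], [0, -1.2, 3.9], [0, -1.5, 4.6], [0, -1.8, 5.3], [0, -2.1, 6.0], [0, -2.4, 6.6], [0, -2.7, 7.3], [0, -2.9, 8.0], [0, -3.2, 8.7], [0, -3.4, 9.4], [0, -3.7, 10.1], [0, -3.9, 10.8], [0, -4.1, 11.6], [0, -4.4, 12.3], [0, -4.6, 13.0]]
[[-0.0, 0, 0], [-0.0, 0, 0], [-0.0, 0, 0], [-0.0, 0, 0], [-0.0, 0, 0], [-0.0, 0, 0], [-0.0, 0, 0], [-0.0, 0, 0], [-0.0, 0, 0], [-0.0, 0, 0], [-0.0, 0, 0], [-0.0, 0, 0], [-0.0, 0, 0], [-0.0, 0, 0], [-0.0, 0, 0], [-0.0, 0, 0], [-0.0, 0, 0], [-0.0, 0, 0], [-0.0, 0, 0]]
```

Call:
jog_arm(
  slide=[
    [0,0.5,0.7],
    [0,0.1,1.3],
    [0,-0.2,2.0],
    [0,-0.5,2.6],
    [0,-0.9,3.3],
    [0,-1.2,3.9],
    [0,-1.5,4.6],
    [0,-1.8,5.3],
    [0,-2.1,6.0],
    [0,-2.4,6.6],
    [0,-2.7,7.3],
    [0,-2.9,8.0],
    [0,-2.9,8.0],
  ],
  dr=[
    [0,0,0],
    [0,0,0],
    [0,0,0],
    [0,0,0],
    [0,0,0],
    [0,0,0],
    [0,0,0],
    [0,0,0],
    [0,0,0],
    [0,0,0],
    [0,0,0],
    [0,0,0],
    [0,0,0],
  ],
  grip=[108,108,108,108,108,108,108,108,108,108,108,108,108],
)

```text
time_s: 22.75
position: [0.47, 0.1245, 0.0408]
ee_rot: [0.843, -0.021, 0.013, -0.538]
wrist_force: [-0.9, 0.4, -0.2]
width: 0.572
```

Call:
jog_arm(
  slide=[
    [0,-0.2,0.4],
    [0,-0.4,0.8],
    [0,-0.5,1.2],
    [0,-0.7,1.6],
    [0,-0.8,2.0],
    [0,-0.9,2.4],
    [0,-1.0,2.8],
    [0,-1.0,2.8],
  ],
  dr=[
    [0,0,0],
    [0,0,0],
    [0,0,0],
    [0,0,0],
    [0,0,0],
    [0,0,0],
    [0,0,0],
    [0,0,0],
  ],
  grip=[108,108,108,108,108,108,108,108],
)

```text
time_s: 23.55
position: [0.4702, 0.1274, 0.0406]
ee_rot: [0.843, -0.021, 0.013, -0.538]
wrist_force: [0.3, 0.4, -0.1]
width: 0.576
```

Call:
jog_arm(
  slide=[
    [0,-0.1,0.4],
    [0,-0.2,0.8],
    [0,-0.3,1.2],
    [0,-0.5,1.6],
    [0,-0.6,2.0],
    [0,-0.7,2.4],
    [0,-0.7,2.4],
  ],
  dr=[
    [0,0,0],
    [0,0,0],
    [0,0,0],
    [0,0,0],
    [0,0,0],
    [0,0,0],
    [0,0,0],
  ],
  grip=[108,108,108,108,108,108,108],
)

```text
time_s: 24.25
position: [0.4703, 0.1299, 0.0402]
ee_rot: [0.843, -0.021, 0.013, -0.538]
wrist_force: [0.7, -0.2, 0.0]
width: 0.575
```

```bash
python3 - <<'E'
from plan import *
q,ph=state()
E
```

```text
t 24.25 s,z [35.9 40.2] phi 24.9 x 470.3 f [ 0.7 -0.2  0. ] w 0.575 j [-1.25  0.46  0.76  1.94  0.06  1.09  0.98]
theta from R 78.1
theta from L 89.6
```

Call:
jog_arm(
  slide=[
    [0,-0.2,0.4],
    [0,-0.4,0.8],
    [0,-0.5,1.2],
    [0,-0.7,1.6],
    [0,-0.9,2.0],
    [0,-1.0,2.4],
    [0,-1.2,2.8],
    [0,-1.2,2.8],
    [0,-1.2,2.8],
  ],
  dr=[
    [0,0,0],
    [0,0,0],
    [0,0,0],
    [0,0,0],
    [0,0,0],
    [0,0,0],
    [0,0,0],
    [0,0,0],
    [0,0,0],
  ],
  grip=[108,108,108,108,108,108,108,108,108],
)

```text
time_s: 25.15
position: [0.4705, 0.1329, 0.0401]
ee_rot: [0.843, -0.021, 0.013, -0.538]
wrist_force: [-0.0, 0.1, 1.1]
width: 0.575
```

```bash
python3 - <<'E'
from plan import *
q,ph=state()
c=bot.get_image('wrist');cv2.imwrite('pics/wraw.png',c); b=bot.get_image('scene');cv2.imwrite('pics/sraw.png',b);t=bot.get_image('top');cv2.imwrite('pics/traw.png',t)
L=np.vstack([cv2.resize(c[:300],(440,206)),cv2.resize(t[160:270,330:470],(440,346),interpolation=cv2.INTER_CUBIC)])
Rr=cv2.resize(b[150:260,390:460],(352,552),interpolation=cv2.INTER_CUBIC)
cv2.imwrite('pics/w10.png',np.hstack([L,Rr]))
E
```

```text
t 25.15 s,z [38.9 40.1] phi 24.9 x 470.5 f [-0.   0.1  1.1] w 0.575 j [-1.25  0.46  0.76  1.94  0.06  1.1   0.98]
theta from R 78.6
theta from L 92.6
```

View pics/w10.png

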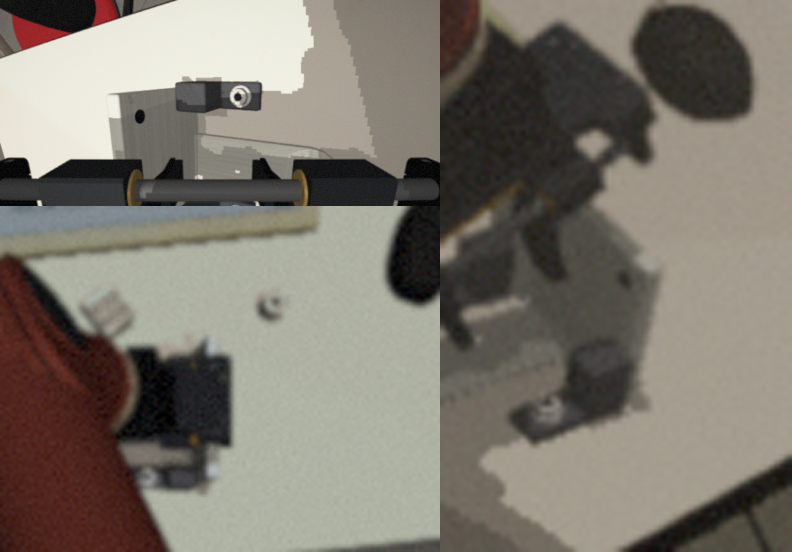

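The foot plate stands up behind the blocks, with its top corner at panel px (652,262) in the right-hand view. I'll check the tilt by projecting the model.

```bash
python3 - <<'E'
from plan import *
e=np.array([.047,.9989,0]);n=np.array([-.9989,.047,0])
ci=bot.camera_info('wrist')
def w(th,p,off=0):
    t=r(th); x,y,z=p; s=x*np.cos(t)+z*np.sin(t)-10*np.sin(t)+off; h=-x*np.sin(t)+z*np.cos(t)
    return np.array([.470,.094,0])+(s*e+y*n)/1000+np.array([0,0,h/1000])
S=lambda q:(round(440+(q[0]-390)/70*352),round((q[1]-150)/110*552))
Wp=lambda q:(round(q[0]*440/640),round(q[1]*206/300))
for th,off in [(80,0),(85,0),(90,0),(90,-8)]:
    print(th,off,'scene foot near top inner/outer',[S(proj('scene',w(th,p,off))[0]) for p in [(-90,64,10),(-90,64,0),(-90,-64,0)]],'upr top',[S(proj('scene',w(th,p,off))[0]) for p in [(-6,22,130),(0,22,130)]],
     'wrist foot',[Wp(proj('wrist',w(th,p,off),ci)[0]) for p in [(-90,64,10),(-90,64,0),(-6,22,10),(-6,22,130),(-6,-22,130)]])
# stops block check
B=lambda s,y,z:np.array([.4665,.094,0])+(s*e+y*n)/1000+np.array([0,0,z/1000])
print('block',[S(proj('scene',B(0,y,36))[0]) for y in (63,41)],[S(proj('scene',B(26,63,36))[0])])
E
```

```text
80 0 scene foot near top inner/outer [(679, 266), (695, 263), (543, 129)] upr top [(393, 387), (390, 397)] wrist foot [(95, 87), (86, 86), (192, 130), (340, 155), (331, 217)]
85 0 scene foot near top inner/outer [(667, 270), (683, 266), (532, 131)] upr top [(388, 405), (386, 413)] wrist foot [(104, 87), (94, 87), (193, 130), (343, 150), (334, 209)]
90 0 scene foot near top inner/outer [(654, 275), (670, 269), (520, 134)] upr top [(384, 421), (383, 430)] wrist foot [(115, 87), (102, 87), (194, 130), (343, 146), (335, 202)]
90 -8 scene foot near top inner/outer [(667, 271), (683, 265), (532, 130)] upr top [(398, 417), (397, 425)] wrist foot [(105, 87), (93, 87), (187, 129), (331, 144), (324, 200)]
block [(639, 360), (613, 335)] [(597, 376)]
```

Call:
jog_arm(
  slide=[
    [0,-5,2],
    [0,-20,2],
    [0,-50,2],
    [0,-90,2],
    [0,-130,2],
    [0,-160,2],
    [0,-160,2],
  ],
  dr=[
    [0,0,0],
    [0,0,0],
    [0,0,0],
    [0,0,0],
    [0,0,0],
    [0,0,0],
    [0,0,0],
  ],
  grip=[108,108,108,108,108,108,108],
)

```text
time_s: 26.0
position: [0.4753, 0.2051, 0.1877]
ee_rot: [0.841, -0.018, 0.014, -0.54]
wrist_force: [1.2, 0.1, -0.8]
width: 0.575
```

```bash
python3 - <<'E'
from plan import *
q,ph=state()
b=bot.get_image('scene');a=cv2.imread('pics/sraw.png')
d=cv2.absdiff(a,b).max(2)
# foot corner region & block region compared with before retreat: shift estimate by template match
for n,(y0,y1,x0,x1) in {'foot corner':(195,222,422,440),'block':(215,238,408,432)}.items():
    T=a[y0:y1,x0:x1]; S=b[y0-8:y1+8,x0-8:x1+8]; m=cv2.matchTemplate(S,T,cv2.TM_CCOEFF_NORMED); print(n,cv2.minMaxLoc(m)[1],np.array(cv2.minMaxLoc(m)[3])-8)
cv2.imwrite('pics/s11.png',b); cv2.imwrite('pics/t11.png',bot.get_image('top')); cv2.imwrite('pics/w11.png',bot.get_image('wrist'))
E
```

```text
t 26.0 s,z [111.2 187.7] phi 24.6 x 475.3 f [ 1.2  0.1 -0.8] w 0.575 j [-1.35  0.35  0.79  1.71  0.11  1.43  0.93]
theta from R 43.6
L none
foot corner 0.9665725231170654 [0 1]
block 0.8886261582374573 [1 0]
```

```bash
python3 - <<'E'
from plan import *
e=np.array([.047,.9989,0]);n=np.array([-.9989,.047,0])
ss=np.arange(-24,14.1,2)
print('s   ',ss.astype(int))
for cam,f in (('scene','s11'),('top','t11'),('wrist','w11')):
    g=cv2.GaussianBlur(cv2.cvtColor(cv2.imread(f'pics/{f}.png'),cv2.COLOR_BGR2GRAY),(0,0),.6).astype(np.float32)
    for y in (55,45,-45,-55):
        P=np.array([[.469,.094,.09]+(s*e+y*n)/1000 for s in ss]); p=proj(cam,P).astype(np.float32)
        print(cam,y,p[12].round(),cv2.remap(g,p[:,:1],p[:,1:],cv2.INTER_LINEAR).ravel().astype(int))
E
```

```text
s    [-24 -22 -20 -18 -16 -14 -12 -10  -8  -6  -4  -2   0   2   4   6   8  10
  12  14]
scene 55 [430. 203.] [151 151 150 150 150 150 148 146 145 145 144 141 131 115  98  87  78  69
  63  59]
scene 45 [428. 201.] [150 151 151 151 151 150 151 151 151 150 148 141 131 114  98  86  83  82
  81  81]
scene -45 [407. 182.] [121 118 118 118 118 115 115 119 128 138 142 137 125 109  93  83  77  73
  74  77]
scene -55 [405. 180.] [123 122 125 127 127 124 130 141 145 147 145 137 123 107  95  88  93 102
 118 130]
top 55 [396. 244.] [181 181 181 181 181 181 180 179 179 179 178 173 156 130 100  75  63  59
  60  63]
top 45 [396. 240.] [180 181 182 182 181 180 181 182 183 185 183 176 157 127  95  66  60  63
  72  92]
top -45 [396. 209.] [181 181 181 182 181 179 178 178 179 180 178 164 140 106  80  64  59  61
  63  66]
top -55 [396. 205.] [180 181 181 180 179 179 177 176 179 181 178 162 137 105  83  80  88 105
 120 134]
wrist 55 [246. 126.] [224 224 224 224 225 224 225 222 222 226 227 228 207 131 104 101  99 102
 103 103]
wrist 45 [246. 138.] [225 225 225 224 224 224 224 221 220 226 226 226 208 128 103 101  89  29
  16  66]
wrist -45 [252. 239.] [222 222 222 222 222 222 217 150  38   4   6   8  13  11  16  13  14  11
   9  37]
wrist -55 [252. 250.] [221 221 222 209 120  25   6   9   6   9  11  14  15  16  15  11  11   8
  11  63]
```

```bash
python3 -c "
from workcell import bot
print(bot.close_job()); print(bot.read_state()['time_s'])"
```

```text
the job is handed in; nothing more can be done
None
the job is handed in; nothing more can be done
```

The bracket is lying on its back between the blocks and the job is handed in, at about 26 s on the robot clock. I slid it square onto both stops with the open fingers on the back edge of its foot. I then tipped it with both fingers inside its corner, holding it on both sides from about 44° to 75°. From there I let it down slowly against a finger on the inner face of the foot.

**Last checks:**
- **Position:** All three cameras put the foot's inner top edge 1–2 mm past my estimate of the stops' front plane, which is within the calibration. The two sides agree to about 0.5 mm in the scene and top views; the wrist view covered one side only.
- **Angle:** The projected model fits best at about 90°, lying flat. The projected tip of the upright was about 13 px off in the wrist picture (reduced to 440 px wide). I put that down to its rounded end but did not confirm it.
- **After retreating:** The bracket stayed put to within 1 pixel with the fingers clear.
- **Forces:** Wrist forces were under about 4 N while tipping and about 16 N when seating the foot on the stops.

**Less certain:**
- **Last few degrees:** The holding force was too small to separate from sensor noise, so the controlled landing there rests on finger position.
- **Final pictures:** I had used all 12 views, so these were checked by code only. I did not separately measure the bystanders at the end.
- **A wrong move:** I swapped two axes in one call, so the tool went about 14 cm sideways in free air. It touched nothing and I corrected it at once.

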